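# Unlatch and open the fuse enclosure

### The arm

A 6-joint arm with a two-finger parallel gripper is mounted at the origin on the work surface. World frame = base frame: x ahead of the robot, y to its left, z up, the work surface at z = 0. Lengths are in m, angles in rad, forces in N, time in s.
With the tool pointing down it reaches from about 0.375 to 0.925 m from the base axis. Payload 5.7 kg.
Tool frame: the origin (TCP) lies at the very end of the fingers, on their centre line; the grasp point (between the pads) lies 19 mm behind it (robot.grip_depth is the distance from the TCP to the grasp point, in m); z points along the fingers, y is the line along which they close (so a half turn about z gives the same grasp; the last joint's range is limited). The gripper opens to 85 mm and grips with 20 to 120 N. Pads are 22 mm wide; open, the fingers measure 114 mm over their backs; the gripper's body (76 mm by 85 mm) begins 54 mm behind the grasp point. The pads swing forward as they close: fully open they stand 13 mm farther back than shut.
Start: joints at [-1.442, 0.359, 1.51, -0, 1.272, -0.115], TCP at [0.145, -0.582, 0.231] pointing down, gripper open.
Joint ranges: [-2.97, 2.97], [-1.01, 2.36], [0.21, 2.38], [-0.96, 4.11], [0.2, 2.71], [-2.98, 2.98]. Speed limits (rad/s): [2.39, 2.39, 3.14, 3.14, 3.14, 3.14].

### API

Orientations are given as a unit quaternion [w, x, y, z].
In Python, from plant import state, optics, ticket, robot gives the robot as it stands.
- The arm moves only by the tool carry_out, never from a script. Its argument "commands" is one flat list of numbers, 7 for each row, row after row: the turn, a rotation vector about the tool's x, y, z in rad, then the shift along the tool's x, y, z in mm, then the closure, from 0 (fully open) to 1 (shut). In form: [rx, ry, rz, tx, ty, tz, jaw, rx, ry, rz, tx, ty, tz, jaw, ...]. A call has 1 to 20 rows; each row shifts and turns the commanded pose from where the row before left it, along the tool's axes as they then stand; what a row does not reach is not made up. A row lasts 1/10 s, in which the tool goes at most 50 mm and 8.59 degrees, less where a joint would pass 70% of its speed; a pose out of reach is approached as far as the arm can. A call is refused whole if a number of a shift passes 50 or a number of a turn 0.15, either way. A call with a gripper value outside its range is refused whole. The fingers move at their own pace and stop on an object; "newtons" is the grip in N (left out, the last holds). Time passes only in rows, so rows that do not move let the fingers close. It gives the time, the measured TCP pose, the force, the opening and the grip force at its end, in the units of the state.
- state(): the state, without advancing time (a new reading comes with each control period).
- optics.capture(name): name is "scene" or "top" or "wrist"; returns the picture (420x560x3 uint8, blue, green, red); there is no depth.
- optics.camera_params(name): a dict with "fx", "fy", "cx", "cy" (pixels), "world_from_camera" (4x4, takes a point from camera to world coordinates). Camera axes: x right, y down, z forward; pixel columns grow to the right and rows downward; lengths in m; the calibration is good to about 2 mm. A picture is of the moment at which its call begins: read the wrist's pose just before it. camera_params takes no time and is no camera call; for the wrist camera it gives the pose at the moment of the call.
- ticket.job_done(): hands the job in; it is judged then, once.
The state is a dict: "t": time; "q": joint angles; "joint_vel": joint speeds; "tau": joint torques, N m; "ee_pos": TCP position; "tool_rot": TCP orientation; "contact_force": force on the tool from outside, world axes, zero at the start; "wrist_torque": the same for the moment, N m; "width": opening from 0.0 (shut) to 1.0 (fully open); "grip_force": force on a finger pad.
Only numpy, scipy, OpenCV 4.12 (cv2) and the standard library are available. Lean on these libraries where they do the work, as an engineer would, in place of code of your own. Each camera call takes 0.05 s, during which the arm holds its last target. There are 200 camera calls.

### The job

Open the grey fuse enclosure: press its round release button gently so that the flush T-handle pops out, turn the handle clockwise until you feel it come up against its stop, without forcing it, then lift the lid by the handle to at least 25 degrees and let go, so that it stands open by itself. Leave the other things on the bench where they are.

Things in the scene. Friction and masses are not known exactly. Their poses are not given: they have to be found in the camera images.
- enclosure: Grey metal fuse enclosure, 240 x 200 mm and 97 mm high with its lid shut, bolted to the bench (it does not move). Origin: centre of its underside on the bench; z up. Its lid is hinged along the far edge (x = +120 mm), about its y axis; the end with the latch is at -x. The lid's flat top is 97 mm above the origin.
- lid_hinge (a point): Point on the lid's hinge line, 75 mm above the bench at the middle of the far edge (enclosure x = +120 mm, y = 0). Its y axis is the hinge axis; it tilts with the lid. From it, with the lid shut, the latch axis lies 172 mm towards -x.
- lid (a joint): Lid angle in rad: 0 shut, grows as the latch end rises (turning positively about the hinge's y axis), limit 1.1. The hinge is stiff with friction: the lid stays where it is left; raising it by the handle takes about 9 N. The lid is 22 mm thick and weighs 0.45 kg without its latch parts.
- handle_bar (a point): Centre of the steel T-handle's crossbar, a bar 84 mm long (its own y axis), 16 mm wide (its x axis) and 16 mm tall, on a 14 mm stem at its middle. Nested, it lies in a slot 92 x 22 mm with its top flush with the lid's top (no finger fits beside it). Popped out it stands 26 mm higher: 10 mm of air between bar and lid, bar centre 18 mm above the lid's top.
- handle_pop (a joint): How far the T-handle has come out of its slot, m: 0 nested and caught, 0.026 fully out. A spring (4 to 8 N) drives it out once the button releases it.
- handle_turn (a joint): Handle angle in rad about its stem: 0 as found, grows as it is turned clockwise seen from above (the only way it turns, and only when it is out). Free turning takes about 0.1 N m. Somewhere between 0.8 and 1.42 rad, different each time, it comes up against a hard end stop; the latch lets go of the lid only within about 0.07 rad of that stop (0.03 rad short of it is safe). The stop must not be loaded with more than about 1.6 N m; 0.3 N m is enough to feel it.
- button: Round steel push button, 22 mm across, on the lid's top, on the enclosure's centre line 64 mm from the handle's stem towards the hinge. Origin: centre of its top face, which stands 9 mm above the lid's top at rest. It goes straight down 6.5 mm at most, taking 4 N at first and about 10 to 12 N at the bottom, springs back when let go, and frees the handle after 3 to 6 mm (different each time). It is damaged above 30 N.
- bolt_a: Bystander: flange bolt M8, steel, 37 mm long, lying (origin near its head). Origin: centre of its underside. Leave it alone.
- bolt_b: Bystander: flange bolt M8, steel, 37 mm long, lying (origin near its head). Origin: centre of its underside. Leave it alone.
- fuse: Bystander: spare clear block fuse, 34 x 34 x 30 mm. Origin: centre of its underside. Leave it alone.
- board: Bystander: green circuit board, 50 x 150 x 6 mm, lying flat. Origin: centre of its underside. Leave it alone.
- torch: Bystander: black torch standing on end, 44 mm across, 155 mm tall. Origin: centre of its underside. Leave it alone.
- screwdriver: Bystander: screwdriver, 200 mm long, lying. Origin: centre of its underside. Leave it alone.

How it is judged:
By the outcome, as a careful person would: the job done as asked, in the order asked, and still so for the second after the job is handed in, with the robot touching nothing.
It also fails if it takes over 67 s, if anything falls off the work surface, if the arm or the gripper's body presses on something with over 40 N, if the wrist force passes 120 N, or if a joint passes its speed limit or range.

## Working session

There is one attempt and no reset: what is moved stays moved. The work goes in short steps, Python scripts to look and compute and a tool call to move; the robot and the scene stay as the last step left them, time stands still between calls to the robot, and variables do not carry over. Pictures are saved under pics/ and viewed, at most 10 in all, crops included, and the job is handed in when it is done.

Besides the shell and the picture viewer there is one more tool, called after "Request:" in YAML: its name, and indented under it one key for each argument. carry_out: Moves the arm, as the interface text tells. Its arguments: {"type":"object","properties":{"commands":{"type":"array","items":{"type":"number"}},"newtons":{"type":"number"}},"required":["commands"]}

```bash
mkdir -p pics; python3 - <<'E'
from plant import state, optics, ticket, robot
import cv2,numpy as np
for n in("top","scene"):
    cv2.imwrite(f"pics/{n}1.png",optics.capture(n)); p=optics.camera_params(n); print(n,p["fx"],p["cx"],p["cy"],np.round(p["world_from_camera"],3).tolist())
s=state();print(s)
E
```

```text
top 492.75185900504084 280.1257660957617 213.4149592045697 [[0.012, -0.983, 0.184, 0.408], [-1.0, -0.016, -0.02, 0.079], [0.023, -0.184, -0.983, 1.078], [0.0, 0.0, 0.0, 1.0]]
scene 390.47771149110156 280.18613713039167 212.5192915582156 [[-0.147, 0.845, -0.514, 1.12], [0.989, 0.122, -0.082, 0.125], [-0.007, -0.52, -0.854, 0.97], [0.0, 0.0, 0.0, 1.0]]
{'t': 0.1, 'q': array([-1.44210639e+00,  3.59436359e-01,  1.51132585e+00,  7.60957344e-06,
        1.27251087e+00, -1.15120059e-01]), 'joint_vel': array([-0.00169081, -0.00067745, -0.00178026, -0.00057481,  0.00034988,
       -0.00039254]), 'tau': array([-1.13250699e-03, -5.28652596e+01, -2.79350674e+01, -4.09966115e-04,
        5.06995872e-03,  2.11338778e-05]), 'ee_pos': array([ 0.14474499, -0.5816445 ,  0.23053501]), 'tool_rot': array([-8.40219247e-04,  9.92578569e-01,  1.21602132e-01, -2.06500692e-06]), 'contact_force': array([0.2443557 , 0.63599896, 0.27068259]), 'wrist_torque': array([-0.01916114, -0.03421608, -0.02689114]), 'grip_force': 0.0, 'width': 0.9975114416616897}
```

View pics/top1.png

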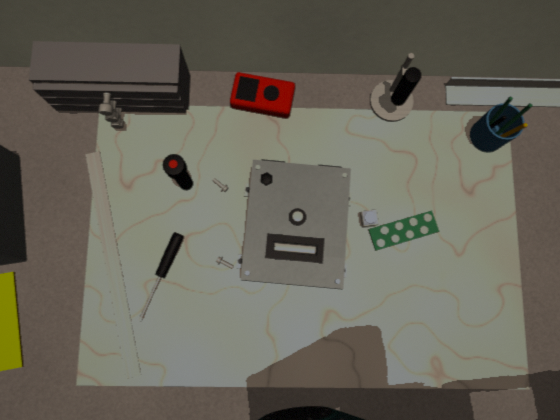

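View pics/scene1.png

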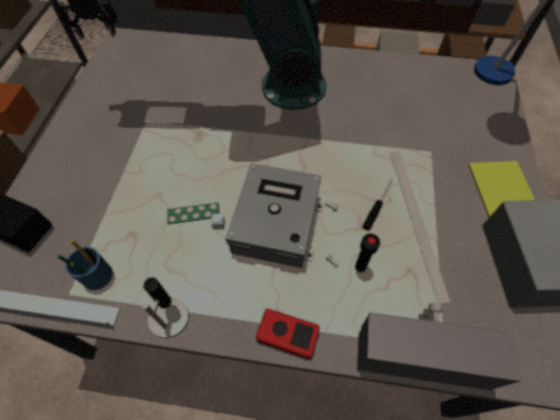

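Top view: enclosure at about (297,225), button (297,216), nested handle (295,249), hinge at the top (away from the robot). The surroundings near it are low, and the torch is about 0.2 m to the left. I'll enlarge it.

```bash
python3 - <<'E'
import cv2
i=cv2.imread("pics/top1.png")[150:300,225:375]
cv2.imwrite("pics/c1.png",cv2.convertScaleAbs(cv2.resize(i,(600,600),interpolation=cv2.INTER_CUBIC),alpha=1.5))
E
```

```text
(no output)
```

View pics/c1.png

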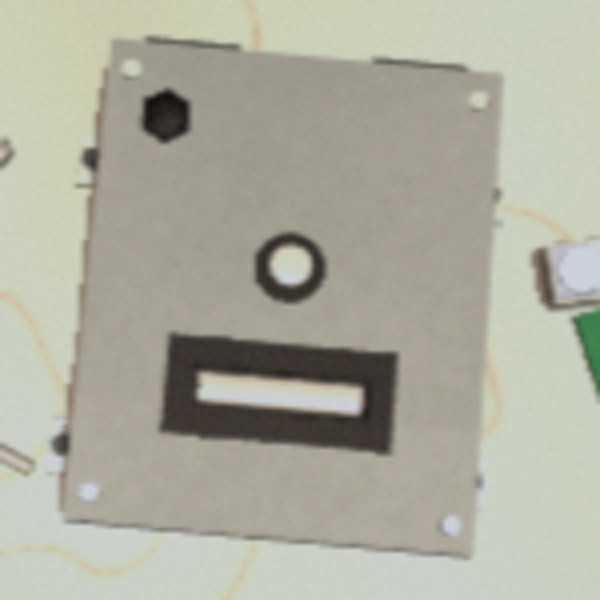

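```bash
cat > h.py <<'E'
import numpy as np
from plant import state, optics, ticket, robot
from scipy.spatial.transform import Rotation as R
def px2w(name,u,v,z,p=None):
    p=p or optics.camera_params(name); T=p["world_from_camera"]
    d=T[:3,:3]@np.array([(u-p["cx"])/p["fx"],(v-p["cy"])/p["fy"],1]); o=T[:3,3]
    return o+d*(z-o[2])/d[2]
def rot(): 
    w,x,y,z=state()["tool_rot"]; return R.from_quat([x,y,z,w])
E
python3 - <<'E'
from h import *
f=lambda c,z:px2w("top",225+(c[0]+.5)/4-.5,150+(c[1]+.5)/4-.5,z)
C=[f(c,.097) for c in[(112,40),(502,73),(471,556),(66,519)]]
print(np.round(C,4)); print("centre",np.mean(C,0))
d=(C[0]+C[1]-C[2]-C[3]);e=(C[0]+C[3]-C[1]-C[2])
print("yaw",np.arctan2(d[1],d[0]),np.arctan2(-e[0],e[1]), "len",np.linalg.norm(d)/2,np.linalg.norm(e)/2)
print("bar",f((281,393),.097),"button",f((291,266),.106))
print([a for a in dir(robot) if a[0]!='_'])
E
```

```text
[[ 0.7038  0.1176  0.097 ]
 [ 0.6899 -0.0844  0.097 ]
 [ 0.4425 -0.0655  0.097 ]
 [ 0.458   0.1348  0.097 ]]
centre [0.57354667 0.02561212 0.097     ]
yaw -0.07298035817029104 -0.07300069206901405 len 0.2472832036789974 0.2016195525207836
bar [0.52197688 0.02897947 0.097     ] button [0.58502018 0.02483716 0.106     ]
['IKError', 'grip_depth']
```

Request:
carry_out:
  commands: [0,0,-0.139,0,0,0,1,0,0,-0.139,0,0,0,1,0,0,-0.139,0,0,0,1,0,0,-0.139,0,0,0,1,0,0,-0.139,0,0,0,1,0,0,-0.139,0,0,0,1,0,0,-0.139,0,0,0,1,0,0,-0.139,0,0,0,1,0,0,-0.142,0,0,0,1]

```text
t: 1.0
ee_pos: [0.1448, -0.5819, 0.2308]
tool_rot: [-0.0, 0.73, 0.683, 0.0]
contact_force: [-0.1, 0.3, 0.1]
width: 0.001
grip_force: 0.0
```

Request:
carry_out:
  commands: [0,0,0,37.4,23.2,4,1,0,0,0,37.4,23.2,4,1,0,0,0,37.4,23.2,4,1,0,0,0,37.4,23.2,4,1,0,0,0,37.4,23.2,4,1,0,0,0,37.4,23.2,4,1,0,0,0,37.4,23.2,4,1,0,0,0,37.4,23.2,4,1,0,0,0,37.4,23.2,4,1,0,0,0,37.4,23.2,4,1,0,0,0,37.4,23.2,4,1,0,0,0,37.4,23.2,4,1,0,0,0,37.4,23.2,4,1,0,0,0,37.4,23.2,4,1,0,0,0,37.4,23.2,4,1,0,0,0,37.4,23.2,4,1,0,0,0,37.4,23.2,4,1,0,0,0,0,0,0,1,0,0,0,0,0,0,1]

```text
t: 2.9
ee_pos: [0.5843, 0.0239, 0.1626]
tool_rot: [-0.0, 0.732, 0.682, -0.001]
contact_force: [0.4, -0.2, -0.1]
width: 0.001
grip_force: 0.0
```

```bash
python3 - <<'E'
from h import *
import cv2
s=state();r=rot();print(s["t"],s["q"].round(3),s["ee_pos"],s["width"],s["contact_force"]);print(r.as_matrix().round(4))
for n,t in(("button",[.5853,.0248,.106]),):
    print(n,1000*r.inv().apply(np.array(t)-s["ee_pos"]))
print((r.inv()*R.from_matrix(np.array([[.0729,.9973,0],[.9973,-.0729,0],[0,0,-1]]).T)).as_rotvec())
p=optics.camera_params("wrist");i=optics.capture("wrist");cv2.imwrite("pics/w1.png",cv2.convertScaleAbs(i,alpha=1.5));np.save("w1.npy",[p["fx"],p["fy"],p["cx"],p["cy"]]);np.save("w1T.npy",p["world_from_camera"])
E
```

```text
2.9 [-0.077  0.407  1.622 -0.     1.114 -0.006] [0.5842501  0.02390968 0.16264267] 0.0014524248601600937 [ 0.43137292 -0.17811074 -0.12989561]
[[ 7.060e-02  9.975e-01 -1.500e-03]
 [ 9.975e-01 -7.060e-02 -2.000e-04]
 [-3.000e-04 -1.500e-03 -1.000e+00]]
button [ 0.97706061  1.06693475 56.64092345]
[-0.00145606  0.00026405  0.00232896]
```

View pics/w1.png

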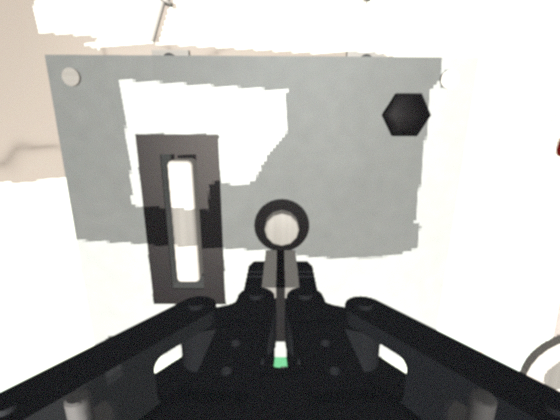

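Wrist view: the button's face is at about (282,230) just ahead of the shut fingers, the nested bar is centred near (183,221). I'll cross-check positions with it.

```bash
python3 - <<'E'
from h import *
k=np.load("w1.npy");p=dict(fx=k[0],fy=k[1],cx=k[2],cy=k[3],world_from_camera=np.load("w1T.npy"))
print(px2w("wrist",282,230,.106,p),px2w("wrist",183,221,.097,p))
E
```

```text
[0.5844811  0.02188709 0.106     ] [0.5201047  0.02951968 0.097     ]
```

Request:
carry_out:
  commands: [0,0,0.002,0.5,0.5,14,1,0,0,0,0,0,14,1,0,0,0,0,0,14,1,0,0,0,0,0,8,1,0,0,0,0,0,4,1,0,0,0,0,0,0,1]

```text
t: 3.55
ee_pos: [0.5845, 0.0235, 0.1084]
tool_rot: [-0.001, 0.733, 0.68, -0.0]
contact_force: [0.1, -0.3, -0.8]
width: -0.001
grip_force: 0.0
```

Request:
carry_out:
  commands: [0,0,0,0,0,1,1,0,0,0,0,0,1,1,0,0,0,0,0,1,1,0,0,0,0,0,1,1,0,0,0,0,0,0,1]

```text
t: 4.05
ee_pos: [0.5854, 0.0236, 0.106]
tool_rot: [0.0, 0.733, 0.68, 0.0]
contact_force: [-1.5, -0.6, 4.3]
width: 0.0
grip_force: 2.1
```

Request:
carry_out:
  commands: [0,0,0,0,0,1,1,0,0,0,0,0,1,1,0,0,0,0,0,1,1,0,0,0,0,0,0,1]

```text
t: 4.45
ee_pos: [0.5854, 0.0236, 0.1033]
tool_rot: [0.0, 0.733, 0.68, 0.0]
contact_force: [-0.8, -0.4, 6.9]
width: -0.001
grip_force: 3.2
```

Request:
carry_out:
  commands: [0,0,0,0,0,1,1,0,0,0,0,0,0.5,1,0,0,0,0,0,0,1]

```text
t: 4.75
ee_pos: [0.5854, 0.0236, 0.1018]
tool_rot: [0.0, 0.733, 0.68, 0.0]
contact_force: [-1.7, -0.7, 7.6]
width: 0.0
grip_force: 3.8
```

Request:
carry_out:
  commands: [0,0,0,0,0,1,1,0,0,0,0,0,0,1]

```text
t: 4.95
ee_pos: [0.5854, 0.0236, 0.1009]
tool_rot: [0.0, 0.733, 0.68, 0.0]
contact_force: [-1.9, 0.5, 9.6]
width: 0.001
grip_force: 4.2
```

Request:
carry_out:
  commands: [0,0,0,0,0,0.8,1,0,0,0,0,0,0,1]

```text
t: 5.15
ee_pos: [0.5854, 0.0236, 0.1001]
tool_rot: [0.0, 0.733, 0.68, 0.0]
contact_force: [-2.8, 0.7, 9.1]
width: 0.001
grip_force: 4.6
```

```bash
python3 - <<'E'
from h import *
import cv2
s=state();print(s["t"],s["ee_pos"],s["contact_force"])
cv2.imwrite("pics/w2.png",cv2.convertScaleAbs(optics.capture("wrist"),alpha=1.3))
E
```

```text
5.15 [0.58542551 0.02363703 0.10014559] [-2.82942607  0.70428935  9.1082145 ]
```

View pics/w2.png

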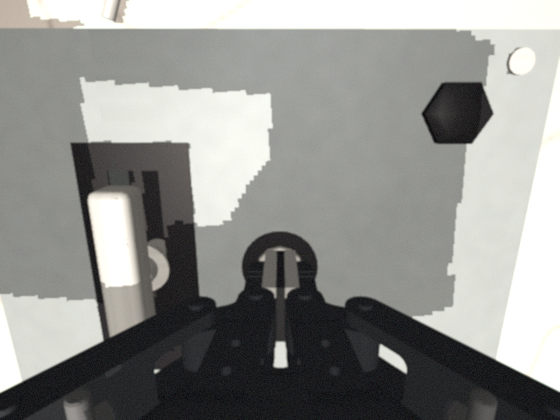

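The handle is out (bar raised at (120,260), stem visible). Now I'll retreat, move above the bar and descend with the jaws half open.

Request:
carry_out:
  commands: [0,0,0,0,0,-10,1,0,0,0,0,0,-25,1,0,0,0,0,0,-25,0.5,0,0,0,0.5,-20,0,0.5,0,0,0,0.5,-24,0,0.5,0,0,0,0,-20,0,0.5,0,0,0,0,0,0,0.5,0,0,0,0,0,0,0.5]
  newtons: 25

```text
t: 6.0
ee_pos: [0.5219, 0.0293, 0.1594]
tool_rot: [0.0, 0.733, 0.68, 0.0]
contact_force: [0.5, -0.3, -0.6]
width: 0.503
grip_force: 0.0
```

```bash
python3 - <<'E'
from h import *
import cv2
s=state();r=rot();print(s["t"],s["q"].round(3),s["ee_pos"],s["width"])
print(1000*r.inv().apply(np.array([.5215,.029,.1005])-s["ee_pos"]))
print((r.inv()*R.from_matrix(np.array([[.0729,.9973,0],[.9973,-.0729,0],[0,0,-1]]).T)).as_rotvec())
i=optics.capture("top")[150:300,225:375]
a=cv2.resize(i,(600,600),interpolation=cv2.INTER_CUBIC)
p=optics.camera_params("wrist");w=optics.capture("wrist");cv2.imwrite("pics/w3.png",cv2.convertScaleAbs(w,alpha=1.3));np.save("w1T.npy",p["world_from_camera"])
E
```

```text
6.0 [-7.600e-02  3.280e-01  1.762e+00  0.000e+00  1.050e+00 -1.000e-03] [0.52189315 0.02933648 0.15944886] 0.5029818866896726
[-0.36908051 -0.4456631  58.94828937]
[ 1.33683590e-03 -6.86808043e-05 -1.94377902e-03]
```

View pics/w3.png

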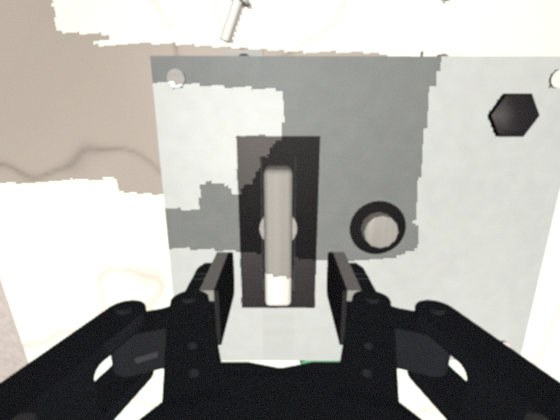

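Request:
carry_out:
  commands: [0,0,0,0,0,20,0.5,0,0,0,0,0,20,0.5,0,0,0,0,0,14,0.5,0,0,0,0,0,4,0.5,0,0,0,0,0,0,0.5]

```text
t: 6.6
ee_pos: [0.5217, 0.0293, 0.1005]
tool_rot: [-0.0, 0.733, 0.68, -0.0]
contact_force: [0.4, -0.2, 0.5]
width: 0.497
grip_force: 0.0
```

Request:
carry_out:
  commands: [0,0,0,0,0,0,0.7,0,0,0,0,0,0,0.75,0,0,0,0,0,0,0.85,0,0,0,0,0,0,1,0,0,0,0,0,0,1,0,0,0,0,0,0,1]
  newtons: 40

```text
t: 7.2
ee_pos: [0.5215, 0.0294, 0.1014]
tool_rot: [0.0, 0.733, 0.68, 0.0]
contact_force: [-0.1, -0.2, 2.4]
width: 0.178
grip_force: 43.2
```

```bash
cat > p.py <<'E'
from h import *
s=state();r=rot();x=r.as_matrix()[:,0];print(s["t"],s["q"].round(3),s["ee_pos"].round(4),"w",s["width"].__round__(3),"g",s["grip_force"],"F",s["contact_force"].round(1),"M",s["wrist_torque"].round(2),"phi",np.arctan2(x[1],x[0]).round(4))
E
python3 p.py
```

```text
7.2 [-7.600e-02  4.080e-01  1.819e+00  0.000e+00  9.140e-01 -1.000e-03] [0.5215 0.0294 0.1014] w 0.178 g 43.23514401912689 F [-0.1 -0.2  2.4] M [-0.02  0.14 -0.05] phi 1.4958
```

Request:
carry_out:
  commands: [0,0,0.05,0,0,0,1,0,0,0.1,0,0,0,1,0,0,0.1,0,0,0,1,0,0,0.1,0,0,0,1,0,0,0.1,0,0,0,1,0,0,0.1,0,0,0,1,0,0,0.1,0,0,0,1,0,0,0.05,0,0,0,1,0,0,0,0,0,0,1]

```text
t: 8.1
ee_pos: [0.5223, 0.0289, 0.1014]
tool_rot: [0.001, 0.922, 0.387, 0.001]
contact_force: [0.6, -1.9, 3.1]
width: 0.176
grip_force: 43.2
```

```bash
python3 p.py
```

```text
8.1 [-7.600e-02  4.080e-01  1.818e+00 -1.000e-03  9.130e-01  6.990e-01] [0.5223 0.0289 0.1014] w 0.176 g 43.21047484874725 F [ 0.6 -1.9  3.1] M [-0.43 -0.21 -0.07] phi 0.7956
```

Request:
carry_out:
  commands: [0,0,0.03,0,0,0,1,0,0,0.03,0,0,0,1,0,0,0,0,0,0,1]

```text
t: 8.4
ee_pos: [0.5223, 0.0289, 0.1014]
tool_rot: [0.001, 0.933, 0.36, 0.001]
contact_force: [0.6, -2.6, 3.7]
width: 0.178
grip_force: 43.2
```

```bash
python3 p.py
```

```text
8.4 [-7.600e-02  4.080e-01  1.818e+00 -1.000e-03  9.130e-01  7.580e-01] [0.5223 0.0289 0.1014] w 0.178 g 43.20780158042908 F [ 0.6 -2.6  3.7] M [-0.55 -0.26 -0.07] phi 0.7371
```

Request:
carry_out:
  commands: [0,0,0.03,0,0,0,1,0,0,0.03,0,0,0,1,0,0,0,0,0,0,1]

```text
t: 8.7
ee_pos: [0.5224, 0.0289, 0.1013]
tool_rot: [0.001, 0.943, 0.332, 0.001]
contact_force: [1.9, -4.5, 2.6]
width: 0.174
grip_force: 43.2
```

```bash
python3 p.py
```

```text
8.7 [-7.600e-02  4.080e-01  1.818e+00 -1.000e-03  9.130e-01  8.170e-01] [0.5224 0.0289 0.1013] w 0.174 g 43.20651948451996 F [ 1.9 -4.5  2.6] M [-0.67 -0.42  0.02] phi 0.6773
```

Request:
carry_out:
  commands: [0,0,0.03,0,0,0,1,0,0,0,0,0,0,1]

```text
t: 8.9
ee_pos: [0.5224, 0.0289, 0.1014]
tool_rot: [0.001, 0.948, 0.318, 0.001]
contact_force: [2.8, -5.3, 3.4]
width: 0.175
grip_force: 43.2
```

```bash
python3 p.py
```

```text
8.9 [-7.600e-02  4.080e-01  1.818e+00 -1.000e-03  9.130e-01  8.470e-01] [0.5224 0.0289 0.1014] w 0.175 g 43.205843567848206 F [ 2.8 -5.3  3.4] M [-0.83 -0.52  0.02] phi 0.6474
```

Request:
carry_out:
  commands: [0,0,0.03,0,0,0,1,0,0,0,0,0,0,1]

```text
t: 9.1
ee_pos: [0.5224, 0.0289, 0.1013]
tool_rot: [0.001, 0.953, 0.304, 0.001]
contact_force: [2.9, -5.2, 2.6]
width: 0.179
grip_force: 43.2
```

```bash
python3 p.py
```

```text
9.1 [-7.600e-02  4.080e-01  1.818e+00 -1.000e-03  9.130e-01  8.770e-01] [0.5224 0.0289 0.1013] w 0.179 g 43.20928752422333 F [ 2.9 -5.2  2.6] M [-0.89 -0.49  0.04] phi 0.6174
```

```bash
sed -i 's/"phi"/"t6",s["tau"][5].round(3),"phi"/' p.py; python3 p.py|grep -o 't6.*'
```

```text
t6 0.26 phi 0.6174
```

Request:
carry_out:
  commands: [0,0,0.03,0,0,0,1,0,0,0.03,0,0,0,1,0,0,0,0,0,0,1]

```text
t: 9.4
ee_pos: [0.5224, 0.0288, 0.1014]
tool_rot: [0.001, 0.961, 0.275, 0.001]
contact_force: [2.7, -5.2, 3.3]
width: 0.179
grip_force: 43.2
```

```bash
python3 p.py
```

```text
9.4 [-7.700e-02  4.080e-01  1.818e+00 -1.000e-03  9.130e-01  9.370e-01] [0.5224 0.0288 0.1014] w 0.179 g 43.20955038070679 F [ 2.7 -5.2  3.3] M [-0.91 -0.49  0.03] t6 0.269 phi 0.5573
```

Request:
carry_out:
  commands: [0,0,0.03,0,0,0,1,0,0,0,0,0,0,1]

```text
t: 9.6
ee_pos: [0.5224, 0.0288, 0.1013]
tool_rot: [0.001, 0.965, 0.261, 0.001]
contact_force: [2.5, -4.5, 2.7]
width: 0.175
grip_force: 43.2
```

```bash
python3 p.py
```

```text
9.6 [-7.600e-02  4.080e-01  1.818e+00 -1.000e-03  9.130e-01  9.670e-01] [0.5224 0.0288 0.1013] w 0.175 g 43.20973455905914 F [ 2.5 -4.5  2.7] M [-0.95 -0.51 -0.04] t6 0.26 phi 0.5275
```

```bash
python3 - <<'E'
from h import *
import cv2
w=optics.capture("wrist");cv2.imwrite("pics/w4.png",cv2.convertScaleAbs(w,alpha=1.8))
E
```

```text
(no output)
```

View pics/w4.png

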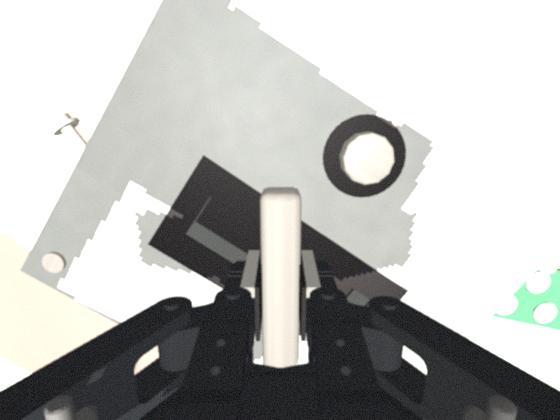

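Bar stays square in the pads (vertical at column 281) while the slot has turned by about 56 degrees: no slip, no stop yet. Continuing in small steps.

Request:
carry_out:
  commands: [0,0,0.03,0,0,0,1,0,0,0.03,0,0,0,1,0,0,0,0,0,0,1]

```text
t: 9.95
ee_pos: [0.5225, 0.0287, 0.1014]
tool_rot: [0.001, 0.973, 0.232, 0.001]
contact_force: [2.6, -5.4, 2.7]
width: 0.179
grip_force: 43.2
```

```bash
python3 p.py
```

```text
9.95 [-7.700e-02  4.080e-01  1.818e+00 -1.000e-03  9.130e-01  1.027e+00] [0.5225 0.0287 0.1014] w 0.179 g 43.209736347198486 F [ 2.6 -5.4  2.7] M [-0.98 -0.49 -0.01] t6 0.269 phi 0.4674
```

Request:
carry_out:
  commands: [0,0,0.03,0,0,0,1,0,0,0,0,0,0,1]

```text
t: 10.15
ee_pos: [0.5225, 0.0287, 0.1014]
tool_rot: [0.001, 0.976, 0.217, 0.001]
contact_force: [3.5, -6.4, 2.7]
width: 0.179
grip_force: 43.2
```

```bash
python3 p.py
```

```text
10.15 [-7.700e-02  4.080e-01  1.818e+00 -1.000e-03  9.130e-01  1.057e+00] [0.5225 0.0287 0.1014] w 0.179 g 43.20938587188721 F [ 3.5 -6.4  2.7] M [-1.06 -0.43  0.03] t6 0.26 phi 0.4375
```

Request:
carry_out:
  commands: [0,0,0,0,0.8,0,1,0,0,0.03,0,0,0,1,0,0,0,0,0,0,1]

```text
t: 10.45
ee_pos: [0.5225, 0.0285, 0.1013]
tool_rot: [0.0, 0.979, 0.202, 0.001]
contact_force: [2.8, -3.0, 3.1]
width: 0.176
grip_force: 43.2
```

```bash
python3 p.py
```

```text
10.45 [-0.078  0.409  1.818  0.     0.914  1.086] [0.5225 0.0285 0.1013] w 0.176 g 43.211106061935425 F [ 2.8 -3.   3.1] M [-0.68 -0.47  0.02] t6 0.29 phi 0.4069
```

Request:
carry_out:
  commands: [0,0,0.03,0,0,0,1,0,0,0,0,0,0,1]

```text
t: 10.65
ee_pos: [0.5225, 0.0285, 0.1013]
tool_rot: [0.0, 0.982, 0.187, 0.001]
contact_force: [3.4, -3.3, 4.2]
width: 0.173
grip_force: 43.2
```

```bash
python3 p.py
```

```text
10.65 [-0.078  0.409  1.818 -0.     0.914  1.116] [0.5225 0.0285 0.1013] w 0.173 g 43.21102201938629 F [ 3.4 -3.3  4.2] M [-0.79 -0.59  0.02] t6 0.288 phi 0.377
```

Request:
carry_out:
  commands: [0,0,0.03,0,0,0,1,0,0,0,0,0,0,1]

```text
t: 10.85
ee_pos: [0.5225, 0.0285, 0.1013]
tool_rot: [0.0, 0.985, 0.173, 0.001]
contact_force: [3.6, -4.8, 4.1]
width: 0.175
grip_force: 43.2
```

```bash
python3 p.py
```

```text
10.85 [-0.078  0.409  1.818 -0.     0.914  1.146] [0.5225 0.0285 0.1013] w 0.175 g 43.213019371032715 F [ 3.6 -4.8  4.1] M [-0.81 -0.62  0.02] t6 0.258 phi 0.347
```

Request:
carry_out:
  commands: [0,0,0.03,0,0,0,1,0,0,0,0,0,0,1]

```text
t: 11.05
ee_pos: [0.5225, 0.0284, 0.1013]
tool_rot: [0.0, 0.987, 0.158, 0.001]
contact_force: [3.4, -3.7, 4.3]
width: 0.173
grip_force: 43.2
```

```bash
python3 p.py
```

```text
11.05 [-0.078  0.409  1.818 -0.     0.914  1.176] [0.5225 0.0284 0.1013] w 0.173 g 43.21285128593445 F [ 3.4 -3.7  4.3] M [-0.78 -0.62  0.01] t6 0.258 phi 0.317
```

Request:
carry_out:
  commands: [0,0,0.03,0,0,0,1,0,0,0,0,0,0,1]

```text
t: 11.25
ee_pos: [0.5225, 0.0284, 0.1013]
tool_rot: [0.0, 0.99, 0.143, 0.001]
contact_force: [3.2, -3.4, 3.8]
width: 0.178
grip_force: 43.2
```

```bash
python3 p.py
```

```text
11.25 [-0.078  0.409  1.818 -0.     0.914  1.206] [0.5225 0.0284 0.1013] w 0.178 g 43.213008642196655 F [ 3.2 -3.4  3.8] M [-0.83 -0.66 -0.03] t6 0.258 phi 0.2871
```

Request:
carry_out:
  commands: [0,0,0.03,0,0,0,1,0,0,0,0,0,0,1]

```text
t: 11.45
ee_pos: [0.5225, 0.0284, 0.1013]
tool_rot: [0.0, 0.992, 0.128, 0.001]
contact_force: [3.6, -3.2, 3.5]
width: 0.174
grip_force: 43.2
```

```bash
python3 p.py
```

```text
11.45 [-0.078  0.409  1.818 -0.     0.914  1.236] [0.5225 0.0284 0.1013] w 0.174 g 43.228819370269775 F [ 3.6 -3.2  3.5] M [-0.87 -0.61  0.16] t6 0.457 phi 0.2575
```

Request:
carry_out:
  commands: [0,0,0.015,0,0,0,1,0,0,0,0,0,0,1]

```text
t: 11.65
ee_pos: [0.5225, 0.0284, 0.1013]
tool_rot: [0.0, 0.993, 0.121, 0.001]
contact_force: [3.4, -3.8, 3.3]
width: 0.184
grip_force: 43.3
```

```bash
python3 p.py
```

```text
11.65 [-7.700e-02  4.090e-01  1.818e+00 -1.000e-03  9.140e-01  1.250e+00] [0.5225 0.0284 0.1013] w 0.184 g 43.34533095359802 F [ 3.4 -3.8  3.3] M [-0.83 -0.65  0.45] t6 0.596 phi 0.2435
```

```bash
python3 - <<'E'
from h import *
s=state();r=rot();h=np.array([.6935,.0162,.075]);ey=np.array([.0729,.9973,0])
d=R.from_rotvec(ey*np.deg2rad(1.7)); p=s["ee_pos"]
print("rot",r.inv().apply(ey*np.deg2rad(1.7)).round(4),"shift",1000*r.inv().apply(d.apply(p-h)+h-p).round(6))
E
```

```text
rot [ 0.0092 -0.0282 -0.    ] shift [ 0.819  0.271 -5.072]
```

Request:
carry_out:
  commands: [0,0,-0.01,0,0,0,1,0.0092,-0.0282,0,0.82,0.27,-5.07,1,0.0092,-0.0282,0,0.82,0.27,-5.07,1,0.0092,-0.0282,0,0.82,0.27,-5.07,1,0,0,0,0,0,0,1]
  newtons: 60

```text
t: 12.15
ee_pos: [0.5252, 0.0281, 0.1156]
tool_rot: [-0.008, 0.991, 0.126, -0.044]
contact_force: [2.8, -4.1, 1.5]
width: 0.171
grip_force: 64.0
```

```bash
python3 p.py
```

```text
12.15 [-0.077  0.434  1.726 -0.002  1.072  1.242] [0.5252 0.0281 0.1156] w 0.171 g 64.02881383895874 F [ 2.8 -4.1  1.5] M [-0.8  -0.78  0.13] t6 0.102 phi 0.2539
```

```bash
python3 - <<'E'
from h import *
import cv2
w=optics.capture("wrist");t=optics.capture("scene")[140:300,210:370]
a=cv2.resize(w,(400,300));b=cv2.resize(t,(400,400),interpolation=cv2.INTER_CUBIC)
o=np.zeros((400,800,3),np.uint8);o[:300,:400]=a;o[:,400:]=b
cv2.imwrite("pics/m5.png",cv2.convertScaleAbs(o,alpha=1.6))
E
```

```text
(no output)
```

View pics/m5.png

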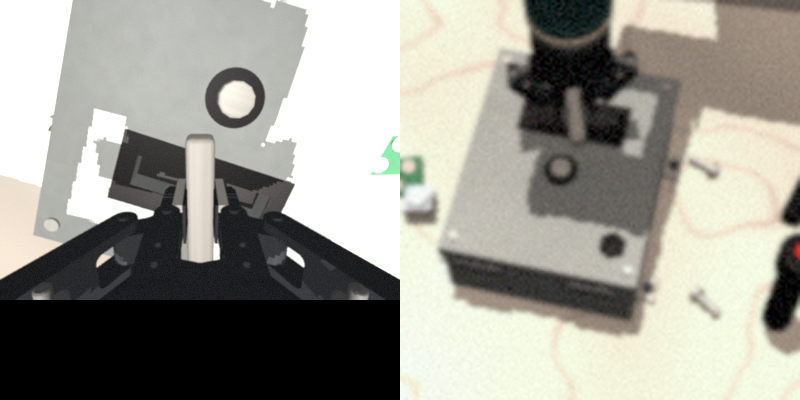

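The button ring appears the same size as before (about 85 px), so the lid is rising with the hand. Continuing the arc.

Request:
carry_out:
  commands: [0.0092,-0.0282,0,0.82,0.27,-5.07,1,0.0092,-0.0282,0,0.82,0.27,-5.07,1,0.0092,-0.0282,0,0.82,0.27,-5.07,1,0.0092,-0.0282,0,0.82,0.27,-5.07,1,0.0092,-0.0282,0,0.82,0.27,-5.07,1,0.0092,-0.0282,0,0.82,0.27,-5.07,1,0,0,0,0,0,0,1]

```text
t: 12.95
ee_pos: [0.5348, 0.0274, 0.1442]
tool_rot: [-0.025, 0.983, 0.125, -0.131]
contact_force: [3.4, -4.7, -3.6]
width: 0.172
grip_force: 63.7
```

```bash
python3 p.py
```

```text
12.95 [-0.075  0.505  1.541 -0.003  1.364  1.244] [0.5348 0.0274 0.1442] w 0.172 g 63.69298338890076 F [ 3.4 -4.7 -3.6] M [-0.82 -1.03  0.29] t6 0.067 phi 0.2629
```

Request:
carry_out:
  commands: [0.0092,-0.0282,0,0.82,0.27,-5.07,1,0.0092,-0.0282,0,0.82,0.27,-5.07,1,0.0092,-0.0282,0,0.82,0.27,-5.07,1,0.0092,-0.0282,0,0.82,0.27,-5.07,1,0.0092,-0.0282,0,0.82,0.27,-5.07,1,0,0,0,0,0,0,1]

```text
t: 13.55
ee_pos: [0.5465, 0.0266, 0.1665]
tool_rot: [-0.039, 0.971, 0.123, -0.203]
contact_force: [2.3, -4.5, -5.4]
width: 0.173
grip_force: 63.4
```

```bash
python3 p.py
```

```text
13.55 [-0.074  0.583  1.381 -0.005  1.595  1.245] [0.5465 0.0266 0.1665] w 0.173 g 63.41783165931702 F [ 2.3 -4.5 -5.4] M [-0.86 -1.16  0.44] t6 0.07 phi 0.279
```

Request:
carry_out:
  commands: [0.0092,-0.0282,0,0.82,0.27,-5.07,1,0.0092,-0.0282,0,0.82,0.27,-5.07,1,0.0092,-0.0282,0,0.82,0.27,-5.07,1,0.0092,-0.0282,0,0.82,0.27,-5.07,1,0.0092,-0.0282,0,0.82,0.27,-5.07,1,0,0,0,0,0,0,1,0,0,0,0,0,0,1]

```text
t: 14.25
ee_pos: [0.5614, 0.0255, 0.1871]
tool_rot: [-0.052, 0.953, 0.12, -0.274]
contact_force: [1.5, -5.7, -5.7]
width: 0.169
grip_force: 63.4
```

```bash
python3 p.py; python3 - <<'E'
from h import *
import cv2
w=optics.capture("wrist");t=optics.capture("scene")[140:300,210:370]
a=cv2.resize(w,(400,300));b=cv2.resize(t,(400,400),interpolation=cv2.INTER_CUBIC)
o=np.zeros((400,800,3),np.uint8);o[:300,:400]=a;o[:,400:]=b
cv2.imwrite("pics/m6.png",cv2.convertScaleAbs(o,alpha=1.6))
E
```

```text
14.25 [-0.074  0.673  1.217 -0.006  1.816  1.246] [0.5614 0.0255 0.1871] w 0.169 g 63.41489911079407 F [ 1.5 -5.7 -5.7] M [-0.92 -1.35  0.64] t6 0.083 phi 0.3044
```

View pics/m6.png

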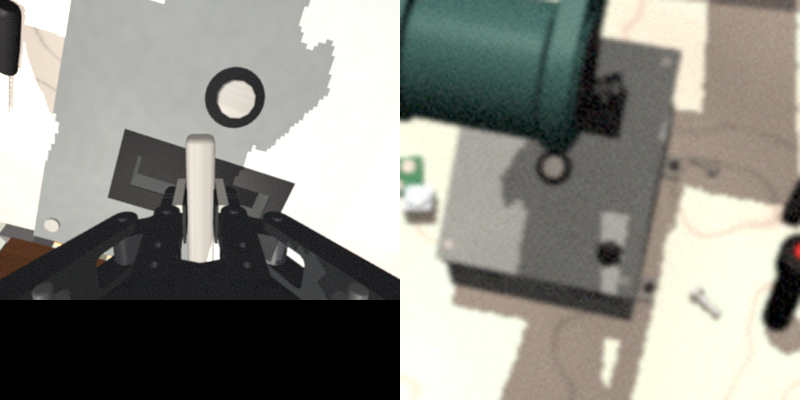

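The lid has tilted with the hand (same lid view in the wrist image, tilt 32°). Releasing and backing off along the tool axis.

Request:
carry_out:
  commands: [0,0,0,0,0,0,0.7,0,0,0,0,0,0,0.6,0,0,0,0,0,0,0.55,0,0,0,0,0,0,0.55,0,0,0,0,0,-5,0.55,0,0,0,0,0,-10,0.55,0,0,0,0,0,-15,0.55,0,0,0,0,0,-20,0.55,0,0,0,0,0,-20,0.55,0,0,0,0,0,-20,0.55,0,0,0,0,0,0,0.55,0,0,0,0,0,0,0.55]

```text
t: 15.55
ee_pos: [0.6105, 0.0228, 0.2646]
tool_rot: [-0.052, 0.953, 0.12, -0.273]
contact_force: [0.3, -0.2, 0.1]
width: 0.448
grip_force: 0.0
```

```bash
python3 p.py; python3 - <<'E'
from h import *
import cv2
w=optics.capture("wrist");t=optics.capture("top")[140:310,215:385]
a=cv2.resize(w,(400,300));b=cv2.resize(t,(400,400),interpolation=cv2.INTER_CUBIC)
o=np.zeros((400,800,3),np.uint8);o[:300,:400]=a;o[:,400:]=b
cv2.imwrite("pics/m7.png",cv2.convertScaleAbs(o,alpha=1.6))
E
```

```text
15.55 [-0.073  0.687  0.994 -0.005  2.023  1.246] [0.6105 0.0228 0.2646] w 0.448 g 0.0 F [ 0.3 -0.2  0.1] M [-0.01 -0.31 -0.02] t6 -0.001 phi 0.3036
```

View pics/m7.png

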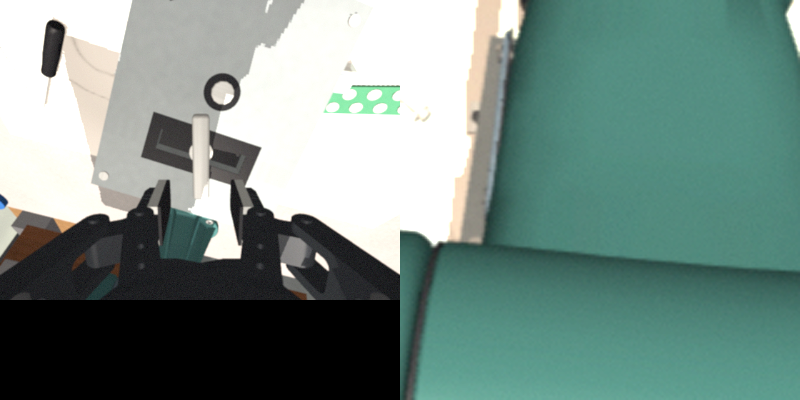

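The fingers are clear and the handle is free. I'll check the lid angle by projecting the button and bar ((222,93) and (201,157) in the half-size view).

```bash
python3 - <<'E'
from h import *
p=optics.camera_params("wrist");T=np.linalg.inv(p["world_from_camera"])
E=np.array([[.9973,-.0729,0],[.0729,.9973,0],[0,0,1]]);h=np.array([.6935,.0162,.075])
print("seen",np.array([222,93])*1.4,np.array([201,157])*1.4)
for th in range(20,41,2):
    o=[]
    for q in([-.108,0,.031],[-.172,0,.048]):
        c=(T@np.r_[h+R.from_rotvec([0,np.deg2rad(th),0]).apply(q)@E,1])[:3]
        o+=[p["fx"]*c[0]/c[2]+p["cx"],p["fy"]*c[1]/c[2]+p["cy"]]
    print(th,np.round(o))
E
```

```text
seen [310.8 130.2] [281.4 219.8]
20 [306. 129. 278. 213.]
22 [307. 129. 278. 215.]
24 [308. 129. 278. 217.]
26 [308. 128. 279. 218.]
28 [309. 127. 279. 220.]
30 [310. 126. 280. 221.]
32 [311. 125. 280. 221.]
34 [312. 124. 281. 222.]
36 [314. 122. 282. 222.]
38 [315. 120. 284. 222.]
40 [316. 118. 285. 221.]
```

```bash
python3 - <<'E'
from h import *
p=optics.camera_params("wrist");T=np.linalg.inv(p["world_from_camera"])
E=np.array([[.9973,-.0729,0],[.0729,.9973,0],[0,0,1]]);h=np.array([.6935,.0162,.075])
f=lambda c:(px2w("top",225+c[0]/4-.375,150+c[1]/4-.375,.098)-h)@E.T
f=lambda c:E@(px2w("top",225+c[0]/4-.375,150+c[1]/4-.375,.098)-h) if 0 else (px2w("top",225+c[0]/4-.375,150+c[1]/4-.375,.098)-h)@np.linalg.inv(E)
Q=[f((89,491)),f((479,100))];print(np.round(Q,3))
print("seen",[146,246],[494,27])
for th in range(20,41,2):
    o=[]
    for q in Q:
        c=(T@np.r_[h+R.from_rotvec([0,np.deg2rad(th),0]).apply(q)@E,1])[:3]
        o+=[p["fx"]*c[0]/c[2]+p["cx"],p["fy"]*c[1]/c[2]+p["cy"]]
    print(th,np.round(o))
E
```

```text
[[-0.229  0.091  0.023]
 [-0.012 -0.089  0.023]]
seen [146, 246] [494, 27]
20 [163. 222. 490.  30.]
22 [159. 226. 491.  29.]
24 [156. 229. 492.  28.]
26 [152. 233. 493.  26.]
28 [149. 236. 494.  25.]
30 [145. 240. 495.  23.]
32 [141. 243. 496.  22.]
34 [137. 246. 497.  20.]
36 [133. 249. 498.  19.]
38 [128. 251. 499.  17.]
40 [124. 254. 500.  15.]
```

```bash
python3 -c "
from plant import ticket;print(ticket.job_done())"
```

```text
the job is handed in; nothing more can be done
None
```

The enclosure is open and handed in: I pressed the button (about 10 N), the handle popped out, I turned it clockwise until I felt the stop (about 0.45 N m), raised the lid to about 31° by camera estimate and let go; it stayed up when checked afterwards, and the bystanders were never touched.

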